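# Lock the deep filter stage onto the bench fume filter

## Robot

A 7-joint arm with a two-finger parallel gripper is mounted at the origin on the work surface. World frame = base frame: x ahead of the robot, y to its left, z up, the work surface at z = 0. Lengths are in m, angles in degrees, forces in N, time in s.
With the tool pointing down it reaches from about 0.425 to 0.875 m from the base axis. Payload 4.7 kg.
Tool frame: the origin (TCP) lies at the very end of the fingers, on their centre line; the grasp point (between the pads) lies 19 mm behind it; y points along the fingers, z is the direction in which the jaws open and shut, and the axes are right-handed (so a half turn about y gives the same grasp; the last joint's range is limited). The gripper opens to 87 mm and grips with 3 to 60 N. Pads are 19 mm wide; open, the fingers measure 117 mm over their backs; the gripper's body (75 mm by 190 mm) begins 51 mm behind the grasp point.
Start: joints at [75.808, 18.392, -4.016, 83.108, 1.295, 78.541, -3.26], TCP at [0.168, -0.628, 0.223] pointing down, gripper open.
Joint ranges: [-163.93, 163.93], [-17.29, 119.83], [-79.2, 71.16], [3.27, 140.29], [-89.18, 269.18], [5.43, 117.66], [-154.24, 154.24]. Speed limits (degrees/s): [147.25, 147.25, 180, 180, 180, 180, 180].

## Interface

Orientations are given as [roll, pitch, yaw] about the fixed x, y, z axes, in that order (R = Rz(yaw) Ry(pitch) Rx(roll)).
In Python, from cell import env gives the robot as it stands.
- The arm moves only by the shell command python3 -m pendant 'ROWS' [FORCE]. ROWS is JSON, one flat list of numbers, 7 for each row, row after row: the shift along the world's x, y, z in units of 40 mm (1.0 is 40 mm), then the turn, a rotation vector about the world's x, y, z in units of 10 degrees (1.0 is 10 degrees), then the finger opening in mm, from 0 to 87. In form: [x, y, z, wx, wy, wz, jaw, x, y, z, wx, wy, wz, jaw, ...]. A call has 1 to 10 rows; each row shifts and turns the commanded pose from where the row before left it; what a row does not reach is not made up. A row lasts 1/8 s, in which the tool goes at most 62.5 mm and 10.7 degrees, less where a joint would pass 70% of its speed; a pose out of reach is approached as far as the arm can. A call is refused whole if a number of a shift passes 1 or a number of a turn 1, either way. A call with a gripper value outside its range is refused whole. The fingers move at their own pace and stop on an object; FORCE is the grip in N (left out, the last holds). Time passes only in rows, so rows that do not move let the fingers close. It gives the time, the measured TCP pose, the force and the opening at its end, in the units of the state.
- env.get_obs(): the state, without advancing time (a new reading comes with each control period).
- env.read_camera(name): name is "scene" or "top" or "wrist"; returns a dict with "image" (400x640x3 uint8, red, green, blue), "fx", "fy", "cx", "cy" (pixels), "cam_to_world" (4x4, takes a point from camera to world coordinates). Camera axes: x right, y up, looking along -z (the intrinsics and any distortion apply to the point x, -y, -z); pixel columns grow to the right and rows downward; lengths in m; the calibration is good to about 2 mm. A picture is of the moment at which its call begins. There is no depth.
- env.sign_off(): hands the job in, once; it reports no verdict.
The state is a dict: "time_s": time; "qpos": joint angles; "joint_velocities": joint speeds; "effort": joint torques, N m; "tool_pos": TCP position; "tool_rot": TCP orientation; "force": force on the tool from outside, world axes, zero at the start; "wrist_torque": the same for the moment, N m; "grip_width": finger opening in m.
Only numpy, scipy, OpenCV 4.12 (cv2) and the standard library are available. Lean on these libraries where they do the work, as an engineer would, in place of code of your own. Each camera call takes 0.05 s, during which the arm holds its last target.

## Task

Fit the deep filter stage (the tall canister with the bar handle) onto the fan unit of the solder-fume filter: lower it into the round socket with its two lugs going down through the two notches, then give it a quarter turn clockwise, seen from above, so that it is locked fully home and upright, and let go. Leave the shallow filter stage (low, with a round knob) where it stands.

Things in the scene. Friction and masses are not known exactly. Their poses are not given: they have to be found in the camera images.
- deep_mid (a point): Deep filter stage, loose, about 0.25 kg: upright off-white canister, dia 60 mm, body 70 high; on top a solid grey bar handle 56 long (its x), 14 thick (its y), 36 high. Total 106; this point is on its axis, 53 mm above the underside, 17 below the foot of the bar. At its foot two lugs along +x and -x, in line with the bar: 16 wide, 8 high, tips 46 from the axis. z up; a half turn changes nothing.
- socket (a point): Bayonet socket on the fan unit, a grey box fixed on the blue mat (132 x 132 mm, 50 high). This point: centre of the socket's flat black floor; z up. Round wall of inner radius 52 mm, 24 high. The two notches for the lugs lie on this +x and -x, about 38 mm wide at radius 36. Locked: lugs and bar along this y axis, a quarter turn clockwise from above. The stage turns freely in it.
- socket_mouth (a point): Centre of the socket's mouth, 24 mm above its floor, level with the top of its two light metal lips, same axes as socket. The lips reach in to radius 36 mm between the notches; their underside is 16 mm above the floor, so the 8 mm lugs turn under them. The stage has about 5 mm play sideways. Stops end the clockwise turn at about 100 degrees and block a counter-clockwise one at about 50.
- shallow_mid (a point): Shallow filter stage, loose, to be left alone: low off-white canister, dia 60 mm, body 26 high, with a round grey knob (dia 24, 20 high) on top, total 46 mm; two lugs at its foot like the deep stage's. This point is on its axis, 23 mm above its underside.
Mind the look-alikes: they are no part of the job. Leave any pink look-alike of the part that bears deep_mid alone.

How it is judged (in metres and radians):
On the way:
1. the deep stage stands in the socket with its lugs down through the notches, not yet turned (horizontal distance between deep_mid and socket below 0.012 m and z of deep_mid in the frame of socket below 0.063 m and angle between the x axis of deep_mid and the x axis of socket, either way round below 0.6 rad), for 0.05 s.
At the end, for the whole second after the job is handed in: The deep stage stands upright (within 7 degrees) and at rest on the socket's floor (within 6 mm), centred within 10 mm, its lugs turned under the lips to within 20 degrees of the socket's y axis; the shallow stage is within 30 mm of where it was (horizontal distance between deep_mid and socket below 0.01 m and z of deep_mid in the frame of socket between 0.047 and 0.059 m and angle between deep_mid's own z axis and vertical below 0.12 rad and angle between the x axis of deep_mid and the y axis of socket, either way round below 0.35 rad and linear speed of deep below 0.02 m/s and distance of shallow_mid from where it was at the start of the episode below 0.03 m); the robot touches nothing.
It fails at once if the shallow stage is moved by more than 30 mm (distance of shallow_mid from where it was at the start of the episode above 0.03 m).
It also fails if it takes over 42 s, if anything falls off the work surface, if the arm or the gripper's body presses on something with over 40 N, if the wrist force passes 120 N, or if a joint passes its speed limit or range.

## Working session

There is one attempt and no reset: what is moved stays moved. The work goes in short steps, Python scripts to look and compute and a shell command to move; the robot and the scene stay as the last step left them, time stands still between calls to the robot, and variables do not carry over. Pictures are saved under pics/ and viewed, and the job is handed in when it is done.

```bash
ls; mkdir -p pics
python3 - <<'E'
from cell import env
import cv2,numpy as np
o=env.get_obs()
for k in o: print(k,np.round(o[k],4))
for n in("scene","top","wrist"):
    c=env.read_camera(n); cv2.imwrite(f"pics/{n}0.png",c["image"][:,:,::-1])
    print(n,{k:np.round(v,4).tolist() for k,v in c.items() if k!="image"})
E
```

```text
pics
time_s 0.0
qpos [75.8063 18.4383 -4.0143 83.174   1.294  78.5392 -3.2594]
joint_velocities [-0.1017  0.0191 -0.0109  0.0374 -0.0435 -0.0037 -0.0072]
effort [ 4.00000e-04 -4.91293e+01 -4.04000e-01 -3.12536e+01 -6.42000e-02
  4.37000e-02  2.00000e-04]
tool_pos [ 0.1681 -0.6273  0.2215]
tool_rot [-9.010630e+01 -5.100000e-03 -1.649974e+02]
force [-1.1314 -0.1886  0.6846]
wrist_torque [-0.0059 -0.0195  0.001 ]
grip_width 0.087
scene {'fx': 391.1314, 'fy': 391.1314, 'cx': 324.4583, 'cy': 201.1048, 'cam_to_world': [[-0.6239, -0.6694, 0.4032, 0.8518], [0.7815, -0.5364, 0.3187, 0.2369], [0.0029, 0.514, 0.8578, 0.7067], [0.0, 0.0, 0.0, 1.0]]}
top {'fx': 412.3813, 'fy': 412.3813, 'cx': 314.4884, 'cy': 205.1479, 'cam_to_world': [[-0.0033, 0.9834, -0.1815, 0.4131], [-1.0, -0.0019, 0.0077, 0.0101], [0.0073, 0.1815, 0.9834, 0.8093], [0.0, 0.0, 0.0, 1.0]]}
wrist {'fx': 327.3785, 'fy': 327.3785, 'cx': 319.2281, 'cy': 197.1691, 'cam_to_world': [[0.2583, 0.9293, 0.264, 0.239], [-0.9661, 0.2486, 0.0701, -0.6078], [-0.0005, -0.2731, 0.962, 0.3839], [0.0, 0.0, 0.0, 1.0]]}
```

View pics/scene0.png

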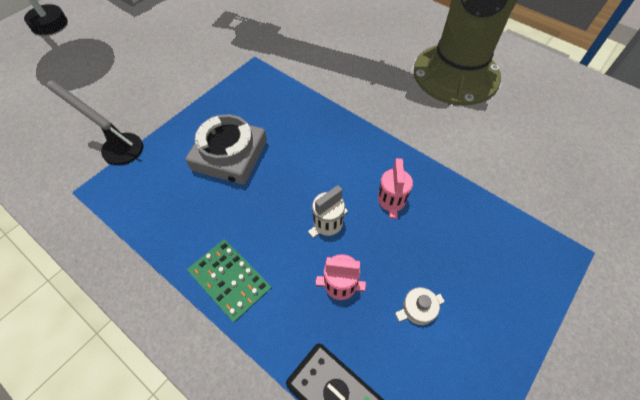

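View pics/top0.png

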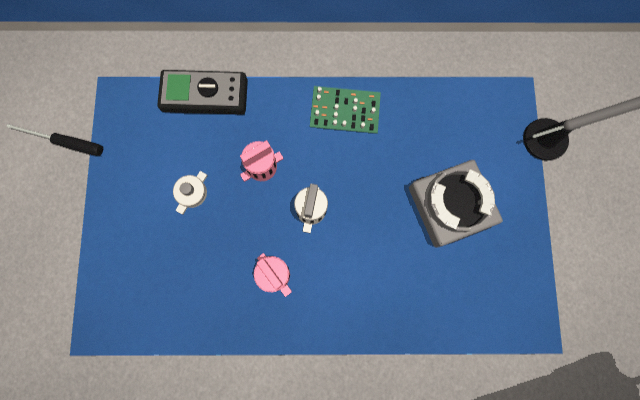

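View pics/wrist0.png

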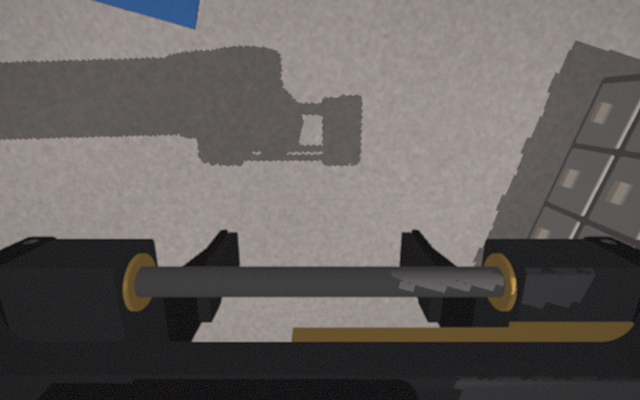

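The scene and top views show the white deep stage at about (310,205) in top, the fan unit at about (460,200), two pink look-alikes, and the shallow stage at (189,190). I'll enlarge these next.

Run:
```python
import cv2
t=cv2.imread("pics/top0.png"); s=cv2.imread("pics/scene0.png")
def c(im,x,y,w,h,k,n):cv2.imwrite(n,cv2.resize(im[y:y+h,x:x+w],None,fx=k,fy=k,interpolation=cv2.INTER_CUBIC))
c(t,270,165,80,80,7,"pics/a.png");c(t,400,150,110,100,6,"pics/b.png")
c(s,290,170,80,80,7,"pics/c.png");c(s,180,105,100,90,6,"pics/d.png")
```

```text
(no output)
```

View pics/a.png

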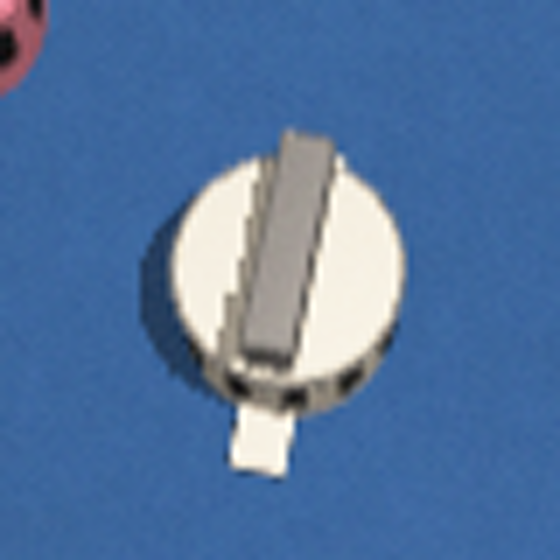

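View pics/b.png

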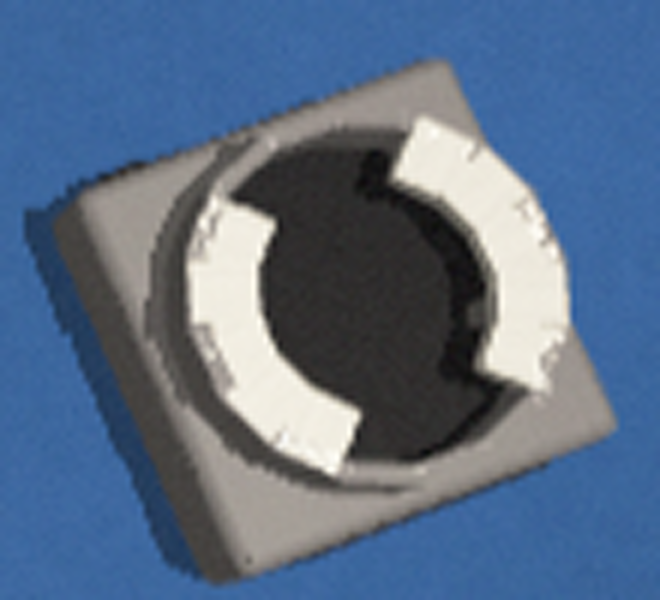

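View pics/c.png

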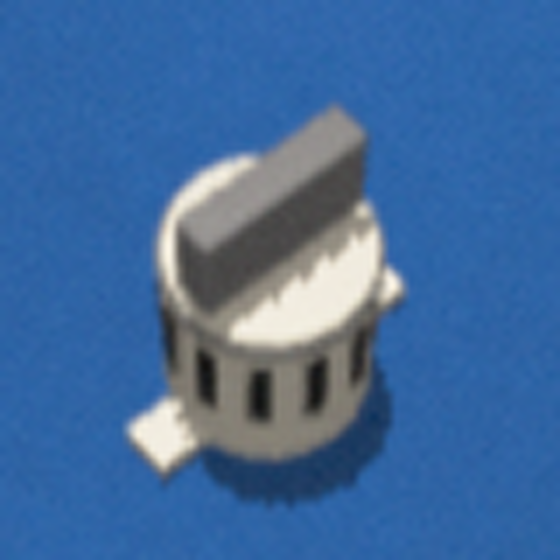

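View pics/d.png

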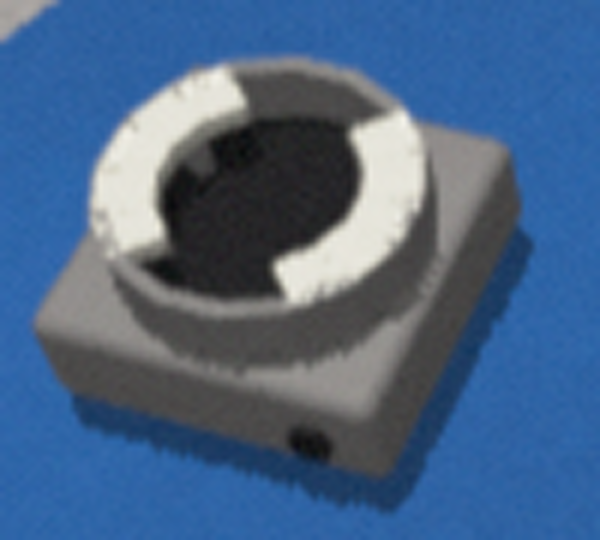

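```bash
cat > h.py <<'E'
from cell import env
import numpy as np
from scipy.optimize import least_squares
def proj(c,P):
    M=np.linalg.inv(c["cam_to_world"]);p=P@M[:3,:3].T+M[:3,3]
    return np.c_[c["fx"]*p[:,0]/-p[:,2]+c["cx"],c["fy"]*-p[:,1]/-p[:,2]+c["cy"]]
def crop(pts,x,y,k):return (np.array(pts,float)+.5)/k-.5+[x,y]
E
python3 - <<'E'
from h import *
T=env.read_camera("top");S=env.read_camera("scene")
bt=crop([(287,132),(335,142),(292,357),(243,347)],270,165,7)
bs=crop([(210,250),(180,222),(335,106),(367,145)],290,170,7)
L=np.array([(28,7),(28,-7),(-28,-7),(-28,7)])
def W(v,L):
    c,s=np.cos(v[3]),np.sin(v[3]);l=np.asarray(L)/1000
    return np.c_[v[0]+c*l[:,0]-s*l[:,1],v[1]+s*l[:,0]+c*l[:,1],np.full(len(l),v[2])]
def run(f,x0,n):
    r=least_squares(f,x0,x_scale=.01);print(n,np.round(r.x[:3],4),np.degrees(r.x[3]),r.x[4:],"rms px",np.sqrt(np.mean(r.fun**2)));return r
f=lambda v:np.r_[proj(T,W(v,L))-bt,proj(S,W(v,L))-bs].ravel()
r=run(f,[.4,0,.106,-.2],"bar")
for C,b,n in((T,bt,"top"),(S,bs,"scene")):
    run(lambda v:(proj(C,W(np.r_[v[:2],.106,v[3]],L))-b).ravel(),[.4,0,.106,-.2],n)
st=crop([(275,220),(210,195),(393,178),(425,117),(360,418),(335,475),(485,368),(545,392)],400,150,6)
ss=crop([(275,265),(290,298),(165,240),(118,258),(358,130),(403,112),(247,108),(235,70)],180,105,6)
def LL(v):
    o=[]
    for sx,sy in((1,1),(1,-1),(-1,1),(-1,-1)):
        for R in(36,v[4]*1000):
            o.append((sx*R*np.cos(v[5]),sy*R*np.sin(v[5])) if R==36 else (sx*R*np.cos(v[6]),sy*R*np.sin(v[6])))
    return o
f=lambda v:np.r_[proj(T,W(v,LL(v)))-st,proj(S,W(v,LL(v)))-ss].ravel()
x0=[.4,-.35,.074,.42,.055,.55,.5]
run(f,x0,"sock")
for C,b,n in((T,st,"top"),(S,ss,"scene")):
    run(lambda v:(proj(C,W(np.r_[v[:2],.074,v[3]],LL(v)))-b).ravel(),x0,n)
E
```

```text
bar [0.5536 0.0108 0.1028] -11.331259086588158 [] rms px 0.5448142325644924
top [0.5531 0.0108 0.106 ] -11.35407350462077 [] rms px 0.35875685299444493
scene [0.555  0.0121 0.5065] -11.248288603886108 [] rms px 0.7377529847603863
sock [ 0.5604 -0.2659  0.0727] 20.369558546376314 [0.05699064 0.56946362 0.64513949] rms px 0.7831065174398311
top [ 0.5604 -0.2659  7.113 ] 20.387954427763006 [0.05791253 0.56056322 0.65907906] rms px 0.6362059243798146
scene [ 0.5611 -0.2642 57.6734] 20.39667405102835 [0.05532677 0.58281909 0.62589076] rms px 0.6383336579652752
```

Bar found at (0.554, 0.011), yaw −11.3°. Socket at (0.5605, −0.265), yaw 20.4°, mouth z about 0.074. I'll grasp with the jaw direction at −101.3°, which is −26.3° from now and keeps joint 7 within range for the lock turn.

```bash
python3 -m pendant '[0.6,1,0,0,0,-0.165,87,0.6,1,0,0,0,-0.165,87,0.6,1,0,0,0,-0.165,87,0.6,1,0,0,0,-0.165,87,0.6,1,0,0,0,-0.165,87,0.6,1,0,0,0,-0.165,87,0.6,1,0,0,0,-0.165,87,0.6,1,0,0,0,-0.165,87]' && python3 -m pendant '[0.6,1,0,0,0,-0.165,87,0.6,1,0,0,0,-0.165,87,0.6,1,0,0,0,-0.165,87,0.6,1,0,0,0,-0.165,87,0.6,1,0,0,0,-0.165,87,0.6,1,0,0,0,-0.165,87,0.6,1,0,0,0,-0.165,87,0.6,0.9,0,0,0,-0.165,87,0,0,0,0,0,0,87]'
python3 - <<'E'
from h import *
import cv2
o=env.get_obs();print(o["time_s"],o["tool_pos"],o["tool_rot"],o["qpos"])
c=env.read_camera("wrist");cv2.imwrite("pics/w1.png",c["image"][:,:,::-1])
E
```

```text
time_s: 1.25
tool_pos: [0.3608, -0.3065, 0.2227]
tool_rot: [-90.0, 0.0, -178.3]
force: [1.9, -1.4, 0.5]
grip_width: 0.0874
time_s: 2.38
tool_pos: [0.553, 0.0125, 0.2225]
tool_rot: [-90.2, -0.0, 169.0]
force: [-0.5, 0.4, -0.5]
grip_width: 0.0868
2.375 [0.55298323 0.01246355 0.22253306] [-9.01567183e+01 -1.45355653e-02  1.68973230e+02] [  33.20716078    9.84839292  -41.20862912   95.94042644    6.49259064
   76.66526832 -110.10658954]
```

View pics/w1.png

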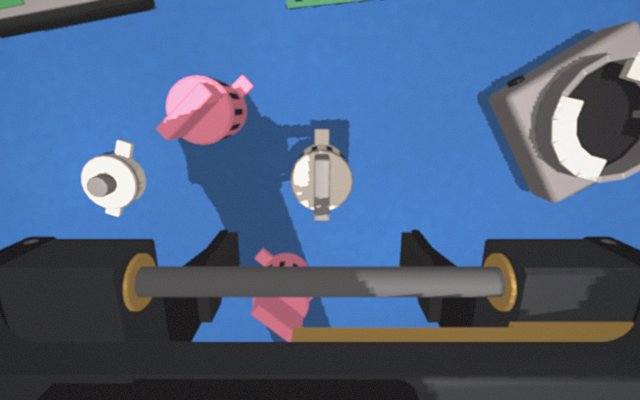

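The bar at wrist columns 315–328 is parallel to the tool and centred between the fingers. Next I'll descend and close.

```bash
python3 -m pendant '[0.02,-0.03,-0.9,0,0,0,70,0,0,-0.9,0,0,0,60,0,0,-0.9,0,0,0,50,0,0,-0.7,0,0,0,46,0,0,-0.34,0,0,0,46,0,0,0,0,0,0,40,0,0,0,0,0,0,5,0,0,0,0,0,0,5,0,0,0,0,0,0,5,0,0,0,0,0,0,5]' 40 && python3 -m pendant '[0,0,0,0,0,0,5,0,0,0,0,0,0,5,0,0,0.5,0,0,0,5,0,0,1,0,0,0,5,0,0,1,0,0,0,5,0,0,0.5,0,0,0,5,0,0,0,0,0,0,5]'
python3 - <<'E'
from h import *
import cv2
o=env.get_obs();print(o["time_s"],o["tool_pos"],o["tool_rot"],o["qpos"])
for n in("wrist","scene"):
    c=env.read_camera(n);cv2.imwrite(f"pics/{n}2.png",c["image"][:,:,::-1])
E
```

```text
time_s: 3.68
tool_pos: [0.5531, 0.0073, 0.0732]
tool_rot: [-90.0, 0.0, 168.6]
force: [-0.9, 3.0, 6.8]
grip_width: 0.0137
time_s: 4.55
tool_pos: [0.5539, 0.0064, 0.1951]
tool_rot: [-90.0, 0.2, 168.6]
force: [0.1, -0.1, -3.7]
grip_width: 0.0138
4.55 [0.55392883 0.00636424 0.19507327] [-89.96063757   0.20014351 168.56156451] [  33.37683693   10.89359797  -41.06509957   98.14926967    7.54306753
   73.55174287 -110.73630846]
```

View pics/wrist2.png

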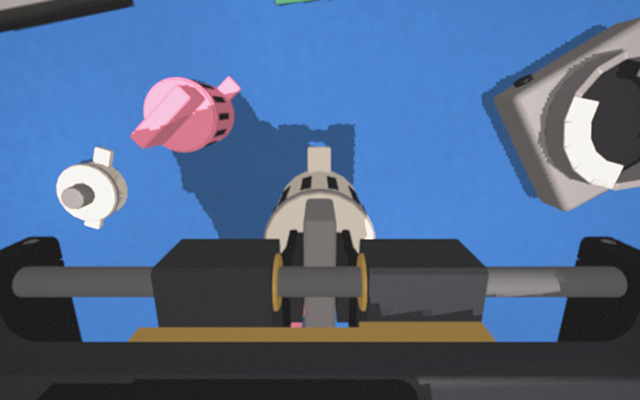

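View pics/scene2.png

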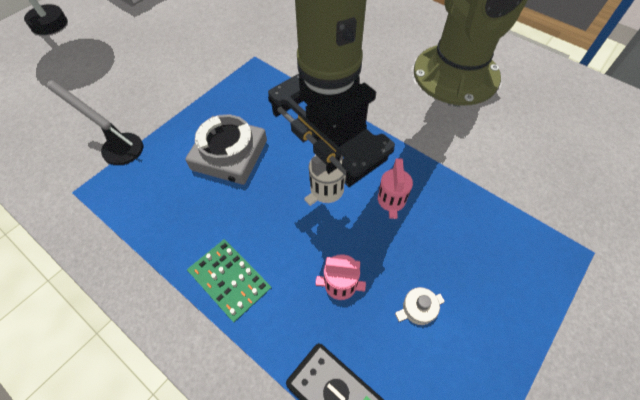

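The stage is gripped (13.8 mm opening) and lifted straight, with its underside at about z 0.122. I'll carry it over the socket, aligned to 20.4°.

```bash
python3 -m pendant '[0.02,-0.7,0,0,0,0.4,5,0.02,-0.9,0,0,0,0.4,5,0.02,-0.9,0,0,0,0.4,5,0.02,-0.9,0,0,0,0.4,5,0.02,-0.9,0,0,0,0.4,5,0.02,-0.9,0,0,0,0.4,5,0.02,-0.8,0,0,0,0.4,5,0.02,-0.78,0,0,0,0.38,5,0,0,0,0,0,0,5,0,0,0,0,0,0,5]'
python3 - <<'E'
from h import *
import cv2
o=env.get_obs();print(o["time_s"],o["tool_pos"],o["tool_rot"],o["qpos"],o["force"])
for n in("wrist","scene","top"):
    c=env.read_camera(n);im=c["image"][:,:,::-1]
    if n=="scene": im=cv2.resize(im[60:210,150:300],None,fx=4,fy=4,interpolation=cv2.INTER_CUBIC)
    if n=="top": im=cv2.resize(im[120:270,380:530],None,fx=4,fy=4,interpolation=cv2.INTER_CUBIC)
    cv2.imwrite(f"pics/{n}3.png",im)
E
```

```text
time_s: 5.9
tool_pos: [0.5588, -0.2631, 0.1915]
tool_rot: [-90.2, -0.1, -159.6]
force: [-0.4, 0.7, -2.8]
grip_width: 0.0136
5.9 [ 0.55880411 -0.26309069  0.19151416] [-9.01625081e+01 -6.82748449e-02 -1.59601293e+02] [ 51.37242382  18.92184787 -35.36200871  89.30944902  11.08850906
  75.49217261 -54.94307852] [-0.36751338  0.70534581 -2.8197217 ]
```

View pics/wrist3.png

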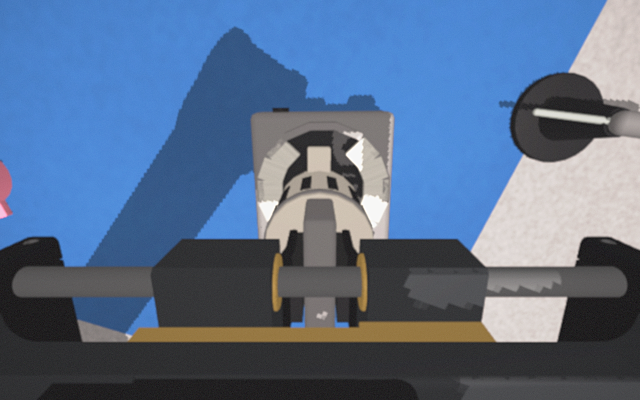

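View pics/scene3.png

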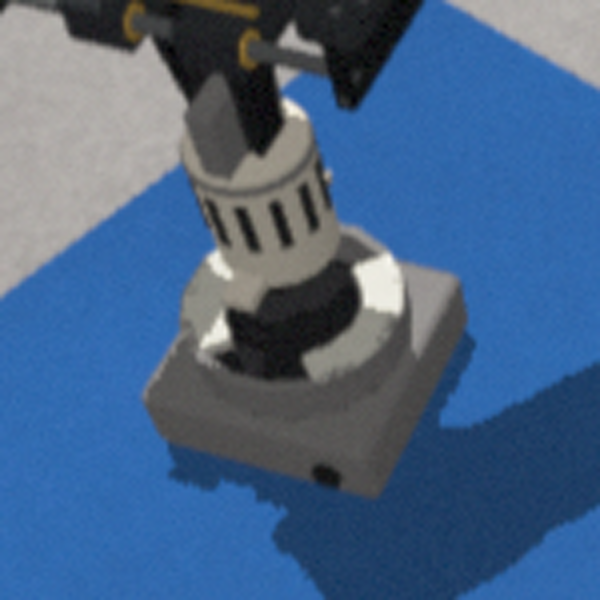

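View pics/top3.png

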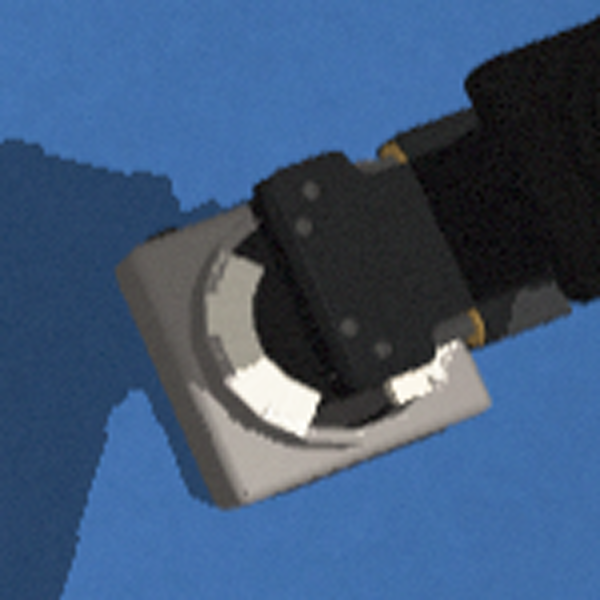

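Run:
```python
from h import *
import cv2
o=env.get_obs();c=env.read_camera("wrist")
p=o["tool_pos"];s=np.array([.5604,-.2655])
a=np.radians(20.4);u=np.array([np.cos(a),np.sin(a)]);v=np.array([-u[1],u[0]])
# box top far corners at +x side local, z=.05
for nm,C in(("est",s),("tool",p[:2])):
    print(nm,proj(c,np.array([[*(C+.066*u+k*.066*v),.05] for k in(1,-1)])))
print("lug tip pred",proj(c,np.array([[*(p[:2]+.046*u+k*.008*v),p[2]-.0732+.008] for k in(1,-1)])))
print("right in world",c["cam_to_world"][:,0])
im=c["image"][:,:,::-1][95:275,230:410]
cv2.imwrite("pics/w3z.png",cv2.resize(im,None,fx=3.3,fy=3.3,interpolation=cv2.INTER_CUBIC))
```

```text
est [[250.45239168 113.10812428]
 [396.6858966  113.31743701]]
tool [[247.03909263 112.86617232]
 [393.30291127 113.0756074 ]]
lug tip pred [[308.90886417 145.71943527]
 [332.04319772 145.75083507]]
right in world [ 3.49880820e-01 -9.36794144e-01  3.78105774e-04  0.00000000e+00]
```

View pics/w3z.png

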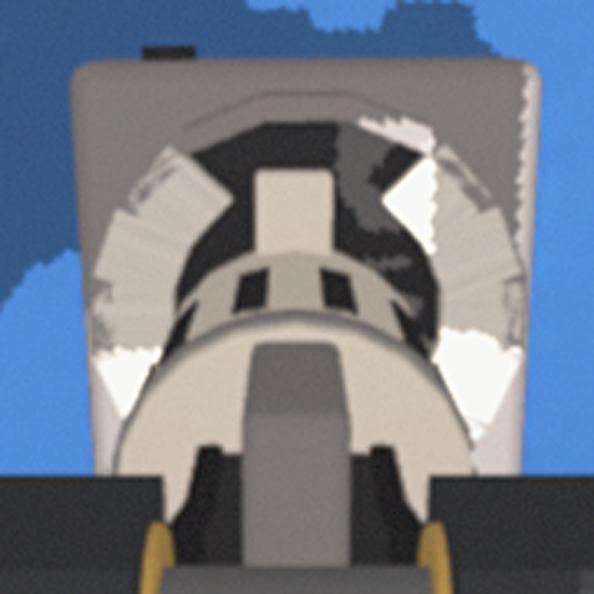

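Vision agrees with the tool pose, and the lug tip is where predicted. The socket lies about 3 mm to the right in the image, so I'll correct that and lower the stage.

```bash
python3 -m pendant '[0.045,-0.065,-0.2,0,0,0,5,0,0,-0.4,0,0,0,5,0,0,-0.3,0,0,0,5,0,0,-0.2,0,0,0,5,0,0,0,0,0,0,5]' && python3 -m pendant '[0,0,-0.25,0,0,0,5,0,0,-0.2,0,0,0,5,0,0,0,0,0,0,5]'
python3 - <<'E'
from h import *
import cv2
o=env.get_obs();print(o["time_s"],o["tool_pos"],o["tool_rot"],o["force"],o["wrist_torque"])
c=env.read_camera("wrist");im=c["image"][:,:,::-1][95:275,230:410]
cv2.imwrite("pics/w4z.png",cv2.resize(im,None,fx=3.3,fy=3.3,interpolation=cv2.INTER_CUBIC))
E
```

```text
time_s: 6.72
tool_pos: [0.5606, -0.2667, 0.1479]
tool_rot: [-90.1, -0.1, -159.6]
force: [1.4, -0.7, -2.5]
grip_width: 0.0133
time_s: 7.1
tool_pos: [0.5606, -0.2667, 0.13]
tool_rot: [-90.1, -0.1, -159.6]
force: [0.6, 0.1, -2.7]
grip_width: 0.0138
7.1 [ 0.56055214 -0.26670895  0.13000106] [-9.00667263e+01 -7.09147884e-02 -1.59600536e+02] [ 0.55880327  0.10573143 -2.74985666] [ 0.01590702 -0.00687776  0.01892051]
```

View pics/w4z.png

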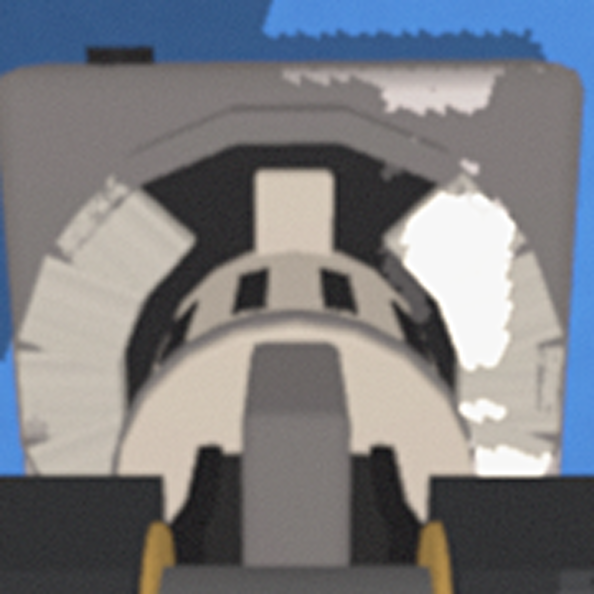

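The lug sits centred in the notch (293 against the box centre at about 290), with no contact force. I'll lower it the last 7 mm gently.

```bash
python3 -m pendant '[0,0,-0.1,0,0,0,5,0,0,-0.04,0,0,0,5,0,0,0,0,0,0,5]' && python3 -m pendant '[0,0,-0.03,0,0,0,5,0,0,0,0,0,0,5]'
```

```text
time_s: 7.52
tool_pos: [0.5611, -0.2669, 0.1253]
tool_rot: [-90.0, -0.0, -159.6]
force: [0.1, 0.1, -4.2]
grip_width: 0.0133
time_s: 7.78
tool_pos: [0.5612, -0.2669, 0.1242]
tool_rot: [-90.0, -0.0, -159.6]
force: [0.2, -0.1, -2.7]
grip_width: 0.0137
```

```bash
python3 -m pendant '[0,0,0,0,0,-0.6,5,0,0,0,0,0,-0.8,5,0,0,0,0,0,-0.8,5,0,0,0,0,0,-0.8,5,0,0,0,0,0,0,5]'
python3 - <<'E'
from h import *
o=env.get_obs();print(np.round(o["tool_pos"],4),o["qpos"],o["wrist_torque"])
E
```

```text
time_s: 8.4
tool_pos: [0.5613, -0.2668, 0.1243]
tool_rot: [-90.0, 0.0, 170.5]
force: [-0.1, 0.2, -2.4]
grip_width: 0.0132
[ 0.5613 -0.2668  0.1243] [ 46.90853872  21.23380166 -29.57612836  93.51683082  11.11875876
  68.18089604 -84.65627006] [0.08262436 0.01619621 0.04997679]
```

Turning freely: 30° done with no reaction. I'll continue the remaining 60°.

```bash
python3 -m pendant '[0,0,0,0,0,-0.9,5,0,0,0,0,0,-0.9,5,0,0,0,0,0,-0.9,5,0,0,0,0,0,-0.9,5,0,0,0,0,0,0,5]' && python3 -m pendant '[0,0,0,0,0,-0.8,5,0,0,0,0,0,-0.8,5,0,0,0,0,0,-0.8,5,0,0,0,0,0,0,5]'
python3 - <<'E'
from h import *
o=env.get_obs();print(np.round(o["tool_pos"],4),o["qpos"],o["wrist_torque"])
E
```

```text
time_s: 9.02
tool_pos: [0.5613, -0.2668, 0.1242]
tool_rot: [-90.0, -0.0, 134.6]
force: [-0.5, 0.1, -2.9]
grip_width: 0.0135
time_s: 9.52
tool_pos: [0.5612, -0.2668, 0.1242]
tool_rot: [-90.0, -0.0, 110.7]
force: [0.1, 0.5, -3.4]
grip_width: 0.0141
[ 0.5612 -0.2668  0.1242] [  39.61450071   19.89465822  -20.3759146    93.79805861    7.36426211
   67.63946898 -141.75166389] [ 0.11515659 -0.02486885  0.01835894]
```

```bash
python3 -m pendant '[0,0,-0.03,0,0,0,5,0,0,0,0,0,0,5,0,0,0,0,0,0,5]' && python3 -m pendant '[0,0,-0.02,0,0,0,5,0,0,0,0,0,0,5,0,0,0,0,0,0,5]'
```

```text
time_s: 9.9
tool_pos: [0.5615, -0.2668, 0.1233]
tool_rot: [-90.0, 0.0, 110.5]
force: [-0.4, 0.3, -0.8]
grip_width: 0.0138
time_s: 10.28
tool_pos: [0.5616, -0.2666, 0.1232]
tool_rot: [-90.0, 0.0, 110.4]
force: [-1.8, 2.3, 5.4]
grip_width: 0.0135
```

Seated on the floor: the upward force rose from −3 to +5.4 N. I'll open and back off upward.

```bash
python3 -m pendant '[0,0,0,0,0,0,30,0,0,0,0,0,0,40,0,0,0,0,0,0,40,0,0,0,0,0,0,40]' && python3 -m pendant '[0,0,0.5,0,0,0,40,0,0,1,0,0,0,40,0,0,1,0,0,0,40,0,0,0.8,0,0,0,40,0,0,0,0,0,0,40]' && python3 -m pendant '[-0.6,0.6,0.5,0,0,0.3,40,-0.6,0.8,0.5,0,0,0.3,40,-0.6,1,0,0,0,0.3,40,-0.6,1,0,0,0,0.3,40,-0.3,1,0,0,0,0.3,40,0,1,0,0,0,0,40,0,0,0,0,0,0,40]'
python3 - <<'E'
from h import *
import cv2
o=env.get_obs();print(np.round(o["tool_pos"],4),o["force"],o["qpos"])
for n in("scene","top"):
    c=env.read_camera(n);im=c["image"][:,:,::-1];cv2.imwrite(f"pics/{n}5.png",im)
    x,y=(180,75) if n=="scene" else(400,150)
    cv2.imwrite(f"pics/{n}5z.png",cv2.resize(im[y:y+120,x:x+110],None,fx=5,fy=5,interpolation=cv2.INTER_CUBIC))
E
```

```text
time_s: 10.78
tool_pos: [0.5615, -0.2672, 0.1225]
tool_rot: [-90.0, 0.0, 110.4]
force: [-0.4, -0.1, 3.5]
grip_width: 0.0386
time_s: 11.4
tool_pos: [0.5625, -0.2675, 0.2582]
tool_rot: [-90.2, 0.3, 110.4]
force: [0.2, -0.6, -0.2]
grip_width: 0.0399
time_s: 12.28
tool_pos: [0.4525, -0.0475, 0.2938]
tool_rot: [-89.9, -0.0, 125.7]
force: [-0.3, -0.4, -0.4]
grip_width: 0.04
[ 0.4525 -0.0475  0.2938] [-0.3013863  -0.3754568  -0.36916725] [  35.57724577   -6.68831694  -29.83463244  101.65965408   -3.3291487
   84.21809496 -138.01391523]
```

View pics/scene5z.png

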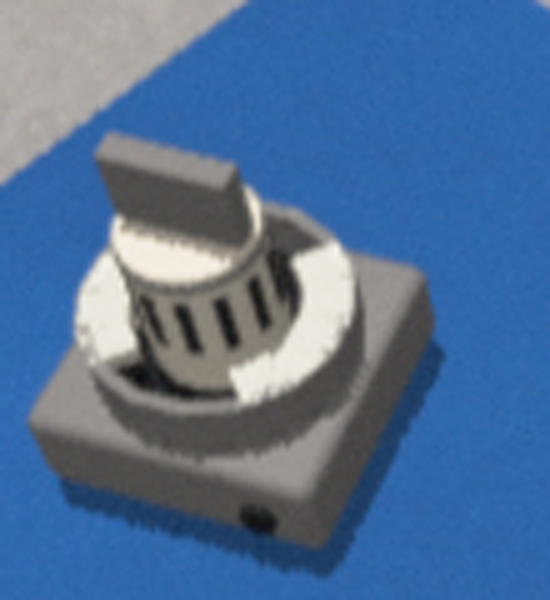

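View pics/top5z.png

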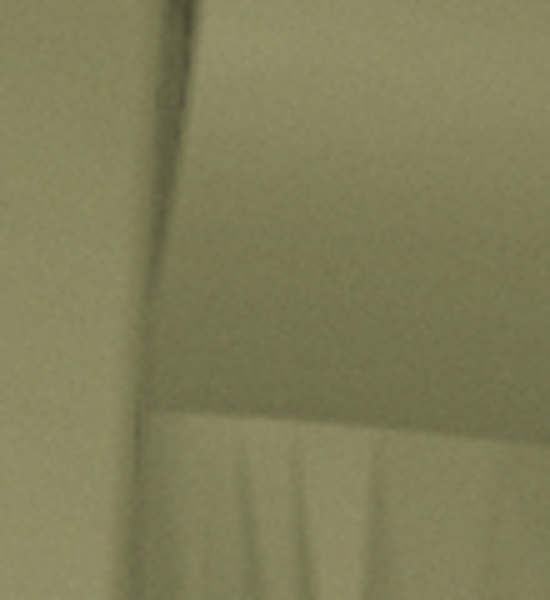

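View pics/top5.png

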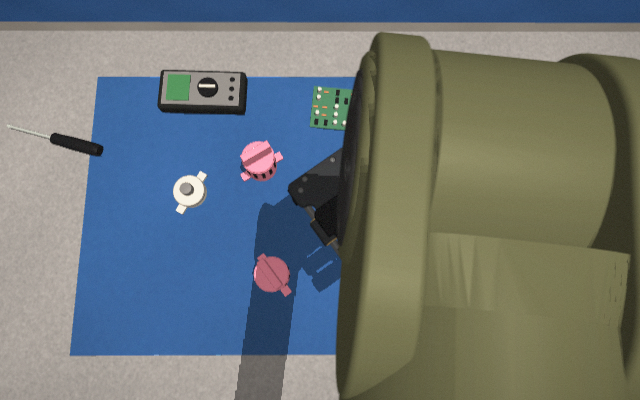

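The scene picture shows the stage standing upright in the socket with the bar across the notch line. I'll fit its bar corners, (96,152), (113,132), (240,165) and (225,183) in the crop, for a number.

Run:
```python
from h import *
import cv2
S=env.read_camera("scene")
b=crop([(96,152),(113,132),(240,165),(225,183)],180,75,5)
L=np.array([(28,7),(28,-7),(-28,-7),(-28,7)])/1000
def W(v,z):
    c,s=np.cos(v[2]),np.sin(v[2]);return np.c_[v[0]+c*L[:,0]-s*L[:,1],v[1]+s*L[:,0]+c*L[:,1],np.full(4,z)]
r=least_squares(lambda v:(proj(S,W(v,.156))-b).ravel(),[.56,-.265,-1.2]);print(r.x,np.degrees(r.x[2]),np.abs(r.fun).max())
w=env.read_camera("wrist");cv2.imwrite("pics/w5.png",w["image"][:,:,::-1])
```

```text
[ 0.56045395 -0.26670052 -1.22348551] -70.10055605279298 1.0052452222647617
```

View pics/w5.png

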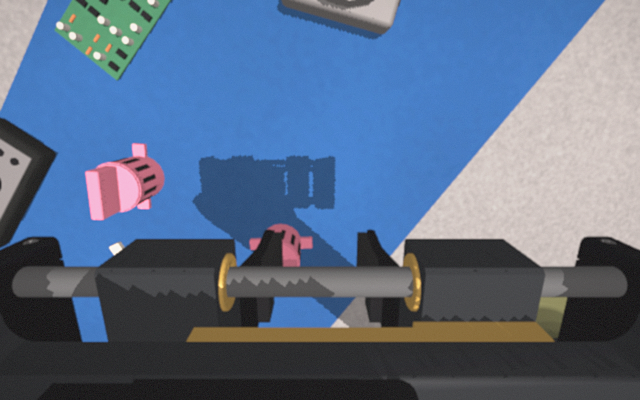

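The wrist view shows the gripper empty and clear of everything. The fit puts the bar at (0.5605, −0.2667) with yaw −70.1°, against a target of (0.5604, −0.2655) and −69.6°. I'm handing in.

```bash
python3 -c "
from cell import env
print(env.sign_off(), env.get_obs()['time_s'])"
```

```text
the job is handed in; nothing more can be done
the job is handed in; nothing more can be done
```

The deep stage is in the socket, turned 90° clockwise under the lips and released. I handed the job in at about 12.5 s of the 42 s allowed; no verdict was reported.

I gripped the stage by its bar, lowered it with its lugs through the notches, turned it with no resistance and set it on the floor. Contact showed as about 5 N upward at the expected height. The arm then backed away.

**Last checks:**
- **Position and angle:** a fit to the scene picture puts the bar about 1 mm from the socket centre and 0.5° from the locked direction. That fit used one camera only and assumed the seated height.
- **Upright:** I judged this by eye from the scene picture and did not measure it separately.
- **Shallow stage:** it is at the same place in the top view as at the start.
- **Gripper:** it is empty and touching nothing.

**What failed or disagreed:**
- **Top view of the socket:** the arm blocked the top camera in the final look, so I could not confirm the result from there.
- **Grasp position:** the tool settled about 4 mm in y from the camera estimate when it closed on the bar. I corrected the remaining offset with the wrist camera before lowering.

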